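# Pin the two sliding carriers of a calculator assembly jig

## Task

Take the red-headed locating pin out of the chrome holder block and thread it straight down through the hole in the jig's upper carrier, then the lower carrier, then the bore in the base, until its collar sits fully home on the upper carrier, and let go. The two carriers have slid out of line: shift them only with the pin itself, as you thread it, gently enough (well under 40 N of push) not to crack the plastic ears. Touch neither jig nor carriers with the gripper, and leave the holder and everything else on the table where it is.

Things in the scene. Friction and masses are not known exactly. Their poses are not given: they have to be found in the camera images.
- pin: Loose steel locating pin, 130 mm long, 0.12 kg, first upright in the holder (hole 38 mm deep, tip 7 mm above the table). Origin: centre of the tip; z up to the head. Shaft 12 mm diameter, its lowest 5 mm a cone narrowing to 8 mm; collar 26 mm diameter from 85 to 90 mm above the tip; red square head 18 x 18 mm from 90 to 130 mm, sides along the pin's x and y: grasp it there.
- pin_collar (a point): Underside of the pin's collar on its axis, 85 mm above the tip.
- jig: Fixed grey jig. Origin on the table under the bore axis; z up; y is the way both carriers slide. Its bulk (150 x 256 mm, 100 mm high, parts on top up to 115 mm) lies at x above 24 mm; before it only the bore block (56 x 64 mm, 40 mm high) and above it two white plastic ears, 8 mm thick, x -24 to 24 mm, 80 mm in y: upper ear 92 to 100 mm high, lower ear 58 to 66 mm. They crack at 40 N.
- base_bore (a point): Centre of the mouth of the fixed bore in the base, 40 mm above the table; 32 mm deep. Axes as the jig. All three holes are vertical, round, 13.8 mm diameter, with a 1 mm chamfer, at jig x = 0. With the pin fully home its tip is 15 mm above the table.
- upper_hole (a point): Centre of the upper carrier's hole at the ear's top face, 100 mm above the table; moves with the carrier. Starts 4 to 12 mm to the jig's -y side of the bore. Each carrier slides along y up to 16 mm either way of mid travel (hole over the bore), with about 2 N friction and no spring, and stays where left.
- lower_mid (a point): A fixed point of the jig on the bore axis at the height of the lower ear's top face, 66 mm above the table: where the lower carrier's hole belongs. At the start that hole stands 3 to 12 mm to the jig's +y side of this point; its true place is not measured and must be found by feel (or seen).
- holder: Fixed chrome tweezers holder block, 45 mm high, origin on the table under the pin's hole; it extends 25 mm to its +x, -x and +y sides and 85 mm to its -y side, where two pairs of tweezers stand (65 mm from the pin, up to 124 mm high).
- standoff: Loose white nylon standoff, 16 mm diameter, 22 mm high, standing. Bystander.
- spare_board: Loose green circuit board 70 x 90 mm, 18 mm high with parts. Bystander.
- rocker_switch: Loose black rocker switch 26 x 36 mm, 23 mm high. Bystander.
- driver: Loose screwdriver, 170 mm long, lying along its x. Bystander.
- case_half: Loose beige plastic case half, an open shell 100 x 160 mm, 22 mm high. Bystander.
- key_tray: Loose grey tray of key caps, 120 x 160 mm, 30 mm high. Bystander.
Things that resemble listed ones, but are neither listed nor needed, are in the scene too. Leave any black or green look-alike of the pin alone.

How it is judged (in metres and radians):
On the way, in this order (a step that is already met when the one before it is completed fails the run):
1. the pin is lifted clear of the chrome holder (height (world z) of pin above 0.05 m), for 0.1 s.
2. the pin's tip is through the upper ear (z of pin in the frame of jig below 0.089 m and x of pin in the frame of upper_hole between -0.006 and 0.006 m and y of pin in the frame of upper_hole between -0.006 and 0.006 m), for 0.1 s.
3. the pin's tip is through the lower ear too (z of pin in the frame of jig below 0.056 m and x of pin in the frame of upper_hole between -0.008 and 0.008 m and y of pin in the frame of upper_hole between -0.008 and 0.008 m), for 0.1 s.
At the end, for the whole second after the job is handed in: Pin through both ears and bore: collar at most 2.5 mm above the upper ear, tip under 20 mm above the table and within 3 mm of the bore axis in x and y, upper hole within 3 mm of it, pin square to the jig within 0.05 rad, at rest, released; other things within 30 mm of their start (z of pin_collar in the frame of jig below 0.1025 m and z of pin in the frame of jig below 0.02 m and x of pin in the frame of base_bore between -0.003 and 0.003 m and y of pin in the frame of base_bore between -0.003 and 0.003 m and horizontal distance between upper_hole and base_bore below 0.003 m and angle between the z axis of pin and the z axis of jig, either way round below 0.05 rad and linear speed of pin below 0.01 m/s and contact force between the fingers and pin below 0.1 N and distance of each of standoff, spare_board, rocker_switch, driver, case_half, key_tray, holder from where it was at the start of the episode below 0.03 m); the robot touches nothing.
It fails at once if the pin pushes on the jig or a carrier with more than 40 N (contact force between pin and jig above 40 N).
It fails at once if the gripper or arm touches the jig or a carrier (contact force between any of the fingers, the arm and jig above 1 N).
It fails at once if a bystander is moved by more than 30 mm (distance of any of standoff, spare_board, rocker_switch, driver, case_half, key_tray, holder from where it was at the start of the episode above 0.03 m).
It also fails if it takes over 61 s, if anything falls off the work surface, if the arm or the gripper's body presses on something with over 40 N, if the wrist force passes 120 N, or if a joint passes its speed limit or range.

## Robot

A 6-joint arm with a two-finger parallel gripper is mounted at the origin on the work surface. World frame = base frame: x ahead of the robot, y to its left, z up, the work surface at z = 0. Lengths are in mm, angles in rad, forces in N, time in s.
With the tool pointing down it reaches from about 375 to 925 mm from the base axis. Payload 5.7 kg.
Tool frame: the origin (TCP) lies between the finger pads; the fingertips stand 8 mm ahead of it and the grasp point (between the pads) lies 11 mm behind it; z points along the fingers, y is the line along which they close (so a half turn about z gives the same grasp; the last joint's range is limited). The gripper opens to 85 mm and grips with 20 to 120 N. Pads are 22 mm wide; open, the fingers measure 114 mm over their backs; the gripper's body (76 mm by 85 mm) begins 54 mm behind the grasp point. The pads swing forward as they close: fully open they stand 13 mm farther back than shut.
Start: joints at [1.206, 0.359, 1.51, -0, 1.272, -0.115], TCP at [148.321, 581.348, 239.267] pointing down, gripper open.
Joint ranges: [-2.97, 2.97], [-1.01, 2.36], [0.21, 2.38], [-0.96, 4.11], [0.2, 2.71], [-2.98, 2.98]. Speed limits (rad/s): [2.39, 2.39, 3.14, 3.14, 3.14, 3.14].

## Interface

Orientations are given as a unit quaternion [w, x, y, z].
In Python, from plant import * gives the robot as it stands.
- The arm moves only by the tool move_arm, never from a script. Its argument "plan" is a list of rows, each an object of numbers: "dx", "dy", "dz": the shift along the tool's x, y, z normalised to -1 to 1, where 1 is 300 mm; "twist": the turn about the tool's z normalised to -1 to 1, where 1 is 2 pi rad; "grip": the gripper command: -1 is fully open, 1 is shut, values between are in proportion. A call has 1 to 12 rows; each row shifts and turns the commanded pose from where the row before left it, along the tool's axes as they then stand; what a row does not reach is not made up. A row lasts 1/8 s, in which the tool goes at most 62.5 mm and 10.7 degrees, less where a joint would pass 70% of its speed; a pose out of reach is approached as far as the arm can. A call with a number of a shift or a turn outside -1 to 1 is refused whole. A call with a gripper value outside its range is refused whole. The fingers move at their own pace and stop on an object; "squeeze" is the grip in N (left out, the last holds). Time passes only in rows, so rows that do not move let the fingers close. It gives the time, the measured TCP pose, the force, the opening and the grip force at its end, in the units of the state.
- observe(): the state, without advancing time (a new reading comes with each control period).
- grab_frame(name): name is "scene" or "top" or "wrist"; returns a dict with "image" (480x640x3 uint8, red, green, blue), "fx", "fy", "cx", "cy" (pixels), "R" (3x3) and "t" (3): a world point X has camera coordinates R X + t; the wrist camera has in their place "mount" (4x4, takes a point from camera to tool coordinates, whose origin is the TCP and whose axes are the flange's). Camera axes: x right, y down, z forward; pixel columns grow to the right and rows downward; lengths in mm; the calibration is good to about 2 mm. A picture is of the moment at which its call begins: read the wrist's pose just before it. There is no depth.
- job_done(): hands the job in; it is judged then, once.
The state is a dict: "time_s": time; "joints": joint angles; "dq": joint speeds; "effort": joint torques, N m; "tool_pos": TCP position; "orientation": TCP orientation; "force": force on the tool from outside, world axes, zero at the start; "wrist_torque": the same for the moment, N m; "gripper_width": finger opening in mm; "grip_force": force on a finger pad.
Only numpy, scipy, OpenCV 4.12 (cv2) and the standard library are available. Lean on these libraries where they do the work, as an engineer would, in place of code of your own. Each camera call takes 0.05 s, during which the arm holds its last target. There are 200 camera calls.

## Working session

There is one attempt and no reset: what is moved stays moved. The work goes in short steps, Python scripts to look and compute and a tool call to move; the robot and the scene stay as the last step left them, time stands still between calls to the robot, and variables do not carry over. Pictures are saved under pics/ and viewed, at most 10 in all, crops included, and the job is handed in when it is done.

Besides the shell and the picture viewer there is one more tool, called after ">>>" as a command line: name --argument value ..., lists and objects as JSON in quotes. move_arm: Moves the arm, as the interface text tells. Scaled input: -1 to 1 covers 300 mm each way for a shift and 2 pi rad each way for a turn. Its arguments: {"type":"object","properties":{"plan":{"type":"array"},"squeeze":{"type":"number"}},"required":["plan"]}

```bash
ls; mkdir -p pics
python3 - <<'E'
from plant import *
import cv2,pickle
print(observe())
d={}
for n in("scene","top"):
    f=grab_frame(n);d[n]=f
    cv2.imwrite(f"pics/{n}0.png",f["image"][...,::-1]);print(n,f["fx"],f["cx"],f["cy"],f["R"],f["t"])
pickle.dump(d,open("f0.pkl","wb"))
E
```

```text
pics
{'time_s': 0.0, 'joints': array([ 1.20592040e+00,  3.59528374e-01,  1.51143664e+00, -1.95026817e-05,
        1.27249020e+00, -1.15113105e-01]), 'dq': array([-0.00054309, -0.00099144, -0.00118101,  0.0015357 , -0.00054167,
        0.00100004]), 'effort': array([-1.13387996e-04, -5.27611434e+01, -2.78616089e+01, -1.93878782e-04,
        1.32086955e-02,  8.93031057e-06]), 'tool_pos': array([148.08742247, 580.75209258, 238.43805371]), 'orientation': array([-2.12311842e-04,  1.24554162e-01,  9.92212373e-01, -9.06803899e-04]), 'force': array([ 0.79268995, -0.25807443, -0.33943089]), 'wrist_torque': array([0.01314123, 0.02913883, 0.00916864]), 'grip_force': 0.0, 'gripper_width': 85.42534396707931}
scene 493.29642179896393 319.1728766386343 238.4061765320303 [[ 0.36068694  0.93267654  0.00440537]
 [ 0.49168877 -0.18612916 -0.85064569]
 [-0.79255731  0.30898286 -0.52572094]] [-229.2310666  -192.75695011 1707.66292103]
top 466.35476319718305 323.0187546124715 243.341732303198 [[ 0.01217075 -0.99981988  0.01456301]
 [-0.99854175 -0.01291867 -0.05241646]
 [ 0.05259515 -0.01390383 -0.99851912]] [  -3.59290753  538.63912499 1294.00701154]
```

View pics/top0.png

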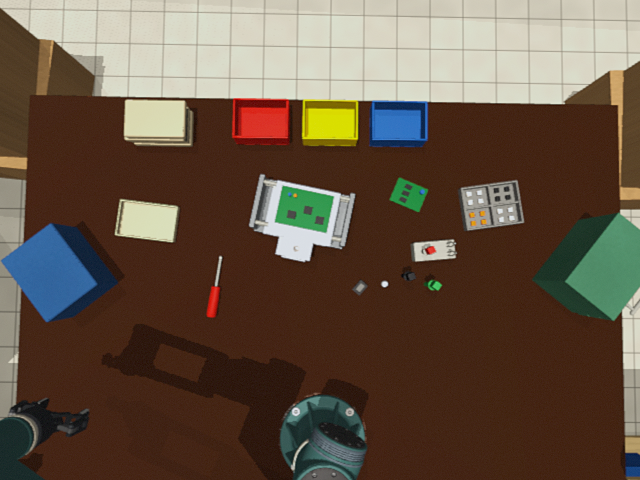

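View pics/scene0.png

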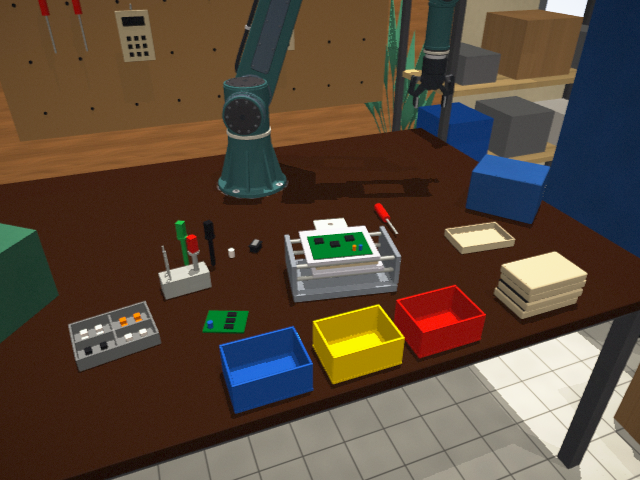

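```bash
cat > h.py <<'E'
import numpy as np,cv2
def ray(f,u,v):
    d=np.array([(u-f["cx"])/f["fx"],(v-f["cy"])/f["fy"],1.]);R=np.array(f["R"]);t=np.array(f["t"])
    return -R.T@t,R.T@d
def onz(f,u,v,z):
    o,d=ray(f,u,v);return o+d*(z-o[2])/d[2]
def proj(f,X):
    c=np.array(f["R"])@X+np.array(f["t"]);return np.array([f["fx"]*c[0]/c[2]+f["cx"],f["fy"]*c[1]/c[2]+f["cy"]])
E
python3 - <<'E'
import pickle;from h import *
d=pickle.load(open("f0.pkl","rb"));t=d["top"]["image"][...,::-1];s=d["scene"]["image"][...,::-1]
r=lambda a:cv2.resize(a,(400,300),interpolation=cv2.INTER_CUBIC)
a=np.vstack([np.hstack([r(t[170:266,240:368]),r(t[230:296,378:466])]),np.hstack([r(s[210:306,275:403]),r(s[210:306,140:268])])])
cv2.imwrite("pics/c1.png",a)
for n in d:
    i=d[n]["image"].astype(int);m=((i[...,0]>120)&(i[...,1]<60)&(i[...,2]<60)).astype(np.uint8)
    N,l,st,c=cv2.connectedComponentsWithStats(m)
    for k in range(1,N):
        if 10<st[k,4]<400: print(n,st[k],c[k],onz(d[n],*c[k],137))
E
```

```text
scene [40  0  6 15 42] [42.28571429  7.76190476] [-4081.54389368  -933.92414306   137.        ]
scene [72  0  7 14 57] [75.38596491  6.47368421] [-4084.87510032  -650.75509394   137.        ]
scene [374 203  16  19 151] [381.56291391 211.29139073] [563.76427706 196.55655977 137.        ]
scene [187 234  11  19 162] [191.97530864 243.09876543] [ 546.50513025 -275.1598534   137.        ]
top [276 144  11   1  11] [281. 144.] [786.07780074 115.83531555 137.        ]
top [427 247   8   7  31] [430.41935484 249.41935484] [ 520.20525017 -268.98043881  137.        ]
top [206 286  14  32 289] [212.69550173 301.67820069] [381.61030839 280.67758558 137.        ]
```

View pics/c1.png

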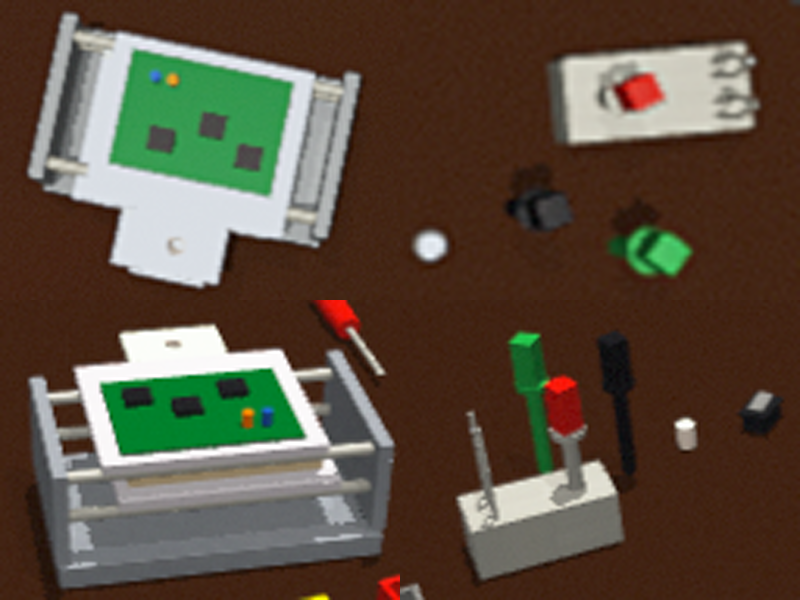

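```bash
cat >> h.py <<'E'
def Rq(q):
    from scipy.spatial.transform import Rotation as Ro
    return Ro.from_quat([q[1],q[2],q[3],q[0]]).as_matrix()
E
python3 - <<'E'
import pickle;from h import *
from plant import *
d=pickle.load(open("f0.pkl","rb"));T=d["top"]
print(Rq(observe()["orientation"]).round(3))
w=grab_frame("wrist");print(w["fx"],w["cx"],w["cy"],np.array(w["mount"]).round(3))
c=lambda x,y:(240+x*128/400-.34,170+y*96/300-.34)
P=lambda x,y,z:onz(T,*c(x,y),z).round(1)
print("hole",P(177,245,100),"ear corners",P(110,262,100),P(212,288,100),P(229,233,100),P(122,205,100))
h=lambda x,y,z:onz(T,378+(x-400)*88/400-.39,230+y*66/300-.39,z).round(1)
print("holder corners",h(567,142,45),h(755,130,45),h(745,45,45),h(558,60,45),"head",h(640,92,137),"head corner",h(620,84,137),h(652,75,137),h(664,95,137))
print("black",h(552,210,137),"green",h(672,252,137))
# triangulate head top scene vs top
o,a=ray(T,*(lambda p:p)((378+240*.22-.4,230+92*.22-.4)));o2,b=ray(d["scene"],140+(560-400)*.32,210+(383-300)*.32)
s=np.linalg.lstsq(np.c_[a,-b],o2-o,rcond=None)[0];print(o+a*s[0],o2+b*s[1])
E
```

```text
[[-0.969  0.247 -0.001]
 [ 0.247  0.969 -0.002]
 [ 0.    -0.002 -1.   ]]
384.61601252926135 315.4665620974495 241.33700572039044 [[-0.00000e+00 -9.60000e-01 -2.78000e-01  7.14130e+01]
 [ 1.00000e+00 -0.00000e+00 -1.00000e-03  8.20000e-01]
 [ 1.00000e-03 -2.78000e-01  9.60000e-01 -1.34226e+02]
 [ 0.00000e+00  0.00000e+00  0.00000e+00  1.00000e+00]]
hole [520.9  74.1 100. ] ear corners [505.9 129.9 100. ] [485.2  44.3 100. ] [531.5  30.7 100. ] [553.8 120.7 100. ]
holder corners [ 492.2 -247.4   45. ] [ 500.9 -361.2   45. ] [ 552.2 -355.3   45. ] [ 541.7 -241.8   45. ] head [ 519.1 -269.   137. ] head corner [ 523.5 -257.7  137. ] [ 528.7 -275.7  137. ] [ 517.6 -282.5  137. ]
black [ 452.5 -219.6  137. ] green [ 429.9 -286.9  137. ]
[ 519.1387055  -268.97048083  136.83913105] [ 518.37771198 -272.49953131  137.67312798]
```

>>> move_arm --plan '[{"dx": -0.113, "dy": -0.111, "dz": 0.01, "twist": 0, "grip": -1}, {"dx": -0.113, "dy": -0.111, "dz": 0.01, "twist": 0, "grip": -1}, {"dx": -0.113, "dy": -0.111, "dz": 0.01, "twist": 0, "grip": -1}, {"dx": -0.113, "dy": -0.111, "dz": 0.01, "twist": 0, "grip": -1}, {"dx": -0.113, "dy": -0.111, "dz": 0.01, "twist": 0, "grip": -1}, {"dx": -0.113, "dy": -0.111, "dz": 0.01, "twist": 0, "grip": -1}, {"dx": -0.113, "dy": -0.111, "dz": 0.01, "twist": 0, "grip": -1}, {"dx": -0.113, "dy": -0.111, "dz": 0.01, "twist": 0, "grip": -1}, {"dx": -0.113, "dy": -0.111, "dz": 0.01, "twist": 0, "grip": -1}, {"dx": -0.113, "dy": -0.111, "dz": 0.01, "twist": 0, "grip": -1}, {"dx": -0.113, "dy": -0.111, "dz": 0.01, "twist": 0, "grip": -1}, {"dx": -0.113, "dy": -0.111, "dz": 0.01, "twist": 0, "grip": -1}]'

```text
time_s: 1.65
tool_pos: [444.3, 92.1, 203.2]
orientation: [0.0, 0.125, 0.992, 0.0]
force: [-0.0, 0.1, 0.7]
gripper_width: 85.0
grip_force: 0.0
```

>>> move_arm --plan '[{"dx": 0, "dy": 0, "dz": 0, "twist": 0, "grip": -1}, {"dx": 0, "dy": 0, "dz": 0, "twist": 0, "grip": -1}]'

```text
time_s: 1.9
tool_pos: [443.0, 93.8, 203.0]
orientation: [-0.001, 0.125, 0.992, 0.0]
force: [0.1, 0.8, -0.9]
gripper_width: 85.5
grip_force: 0.0
```

```bash
cat >> h.py <<'E'
def wrist(name):
    import plant,pickle
    ob=plant.observe();w=plant.grab_frame("wrist");cv2.imwrite(f"pics/{name}.png",w["image"][...,::-1])
    M=np.array(w["mount"]);R=Rq(ob["orientation"]);A=R@M[:3,:3];p=R@M[:3,3]+ob["tool_pos"]
    w["R"]=A.T;w["t"]=-A.T@p;w["ob"]=ob;pickle.dump(w,open(name+".pkl","wb"));return w
E
python3 - <<'E'
from h import *
w=wrist("w1");print(w["ob"])
import plant
E
```

```text
{'time_s': 1.9, 'joints': array([ 5.55296586e-02,  1.88637182e-01,  1.85999041e+00,  4.50847292e-04,
        1.09427446e+00, -1.26473331e+00]), 'dq': array([ 0.02489944, -0.00752804,  0.00718315,  0.00063479,  0.00101364,
       -0.0046163 ]), 'effort': array([-1.04819812e+00, -3.72779560e+01, -2.48504019e+01, -8.82442016e-02,
       -9.05770459e-02, -1.95222750e-02]), 'tool_pos': array([443.03289119,  93.77947972, 203.03401397]), 'orientation': array([-6.80033834e-04,  1.25042017e-01,  9.92151211e-01,  7.92556247e-05]), 'force': array([ 0.06812406,  0.83286507, -0.87418688]), 'wrist_torque': array([-0.0349076 , -0.00726043,  0.0148898 ]), 'grip_force': 0.0, 'gripper_width': 85.52571055598536}
```

View pics/w1.png

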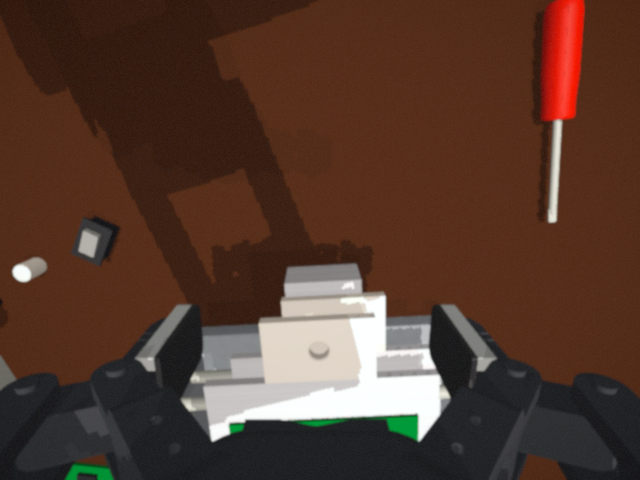

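Run:
```python
import cv2
i=cv2.imread("pics/w1.png")[255:395,240:400];cv2.imwrite("pics/w1c.png",cv2.resize(i,None,fx=4.25,fy=4.25,interpolation=cv2.INTER_CUBIC))
```

```text
(no output)
```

View pics/w1c.png

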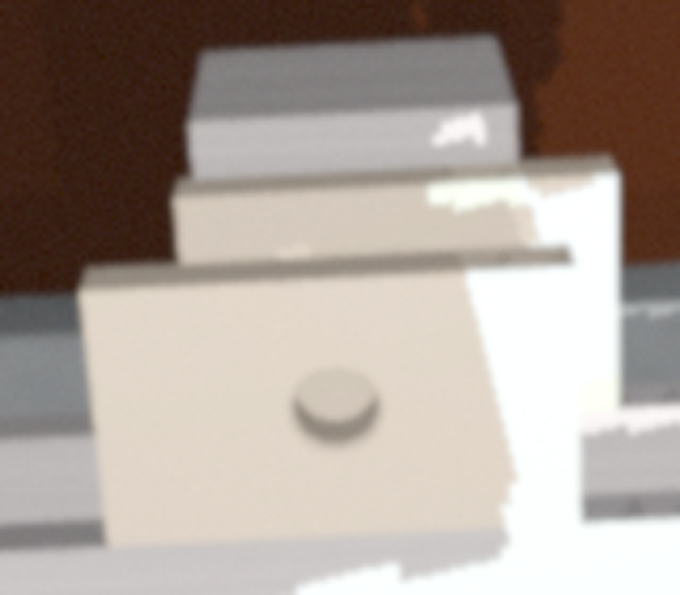

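Run:
```python
import pickle;from h import *
w=pickle.load(open("w1.pkl","rb"))
P=lambda x,y,z:onz(w,240+(x+.5)/4.25-.5,255+(y+.5)/4.25-.5,z)
L=[(188,122,40),(518,104,40),(174,196,66),(620,172,66),(80,292,100),(572,264,100),(336,400,100)]
p=[P(*l) for l in L]
for a,b in((0,1),(2,3),(4,5)):
    v=p[b]-p[a];print(np.linalg.norm(v),np.degrees(np.arctan2(-v[0],v[1])),(p[a]+p[b])[:2]/2)
y=np.radians(-13.6);R=np.array([[np.cos(y),-np.sin(y)],[np.sin(y),np.cos(y)]])
print("hole",p[6])
for n,m in(("block",(p[0]+p[1])/2),("low",(p[2]+p[3])/2),("up",(p[4]+p[5])/2),("hole",p[6])):
    print(n,R.T@(m[:2]-p[6][:2]))
print("tool yaw y", Rq(w["ob"]["orientation"])[:,1])
```

```text
64.48915727060768 -11.023566898699302 [492.02677865  87.99209828]
80.53975251700092 -11.02240168064466 [497.01763671  94.41606363]
79.16416857161994 -10.768315210835036 [494.74106991  81.70453975]
hole [516.65112827  77.9062052  100.        ]
block [-26.3055257    4.01287312]
low [-22.9651511   11.43027783]
up [-22.18887065  -1.46014437]
hole [0. 0.]
tool yaw y [ 2.48121286e-01  9.68728975e-01 -1.27984771e-05]
```

>>> move_arm --plan '[{"dx": -0.078, "dy": -0.1585, "dz": -0.013, "twist": 0, "grip": -1}, {"dx": -0.078, "dy": -0.1585, "dz": -0.013, "twist": 0, "grip": -1}, {"dx": -0.078, "dy": -0.1585, "dz": -0.013, "twist": 0, "grip": -1}, {"dx": -0.078, "dy": -0.1585, "dz": -0.013, "twist": 0, "grip": -1}, {"dx": -0.078, "dy": -0.1585, "dz": -0.013, "twist": 0, "grip": -1}, {"dx": -0.078, "dy": -0.1585, "dz": -0.013, "twist": 0, "grip": -1}, {"dx": -0.078, "dy": -0.1585, "dz": -0.013, "twist": 0, "grip": -1}, {"dx": 0, "dy": 0, "dz": 0, "twist": 0.028, "grip": -1}, {"dx": 0, "dy": 0, "dz": 0, "twist": 0.028, "grip": -1}, {"dx": 0, "dy": 0, "dz": 0, "twist": 0.028, "grip": -1}, {"dx": 0, "dy": 0, "dz": 0, "twist": 0.028, "grip": -1}, {"dx": 0, "dy": 0, "dz": 0, "twist": 0.028, "grip": -1}]'

```text
time_s: 3.45
tool_pos: [520.4, -267.4, 230.6]
orientation: [-0.0, 0.537, 0.844, 0.0]
force: [-0.3, -0.6, 1.2]
gripper_width: 85.7
grip_force: 0.0
```

>>> move_arm --plan '[{"dx": 0, "dy": 0, "dz": 0, "twist": 0.027, "grip": -0.3}, {"dx": 0, "dy": 0, "dz": 0, "twist": 0, "grip": -0.3}, {"dx": 0, "dy": 0, "dz": 0, "twist": 0, "grip": -0.3}]'

```text
time_s: 3.82
tool_pos: [520.3, -268.4, 230.6]
orientation: [-0.0, 0.603, 0.798, 0.0]
force: [0.0, 0.3, 1.0]
gripper_width: 55.7
grip_force: 0.0
```

Run:
```python
from h import *
w=wrist("w2");o=w["ob"];print(o["time_s"],o["tool_pos"],Rq(o["orientation"]).round(3),o["gripper_width"])
c=proj(w,np.array([519,-269,137]));print(c)
i=w["image"][...,::-1];u,v=int(np.clip(c[0],80,560)),int(np.clip(c[1],60,420));print(u-80,v-60)
cv2.imwrite("pics/w2c.png",cv2.resize(i[v-60:v+60,u-80:u+80],None,fx=4,fy=4,interpolation=cv2.INTER_CUBIC))
```

```text
3.825 [ 520.31208608 -268.39570709  230.64331244] [[-0.273  0.962 -0.   ]
 [ 0.962  0.273  0.   ]
 [ 0.    -0.    -1.   ]] 55.66406351203365
[313.71052203 250.39771049]
233 190
```

View pics/w2c.png

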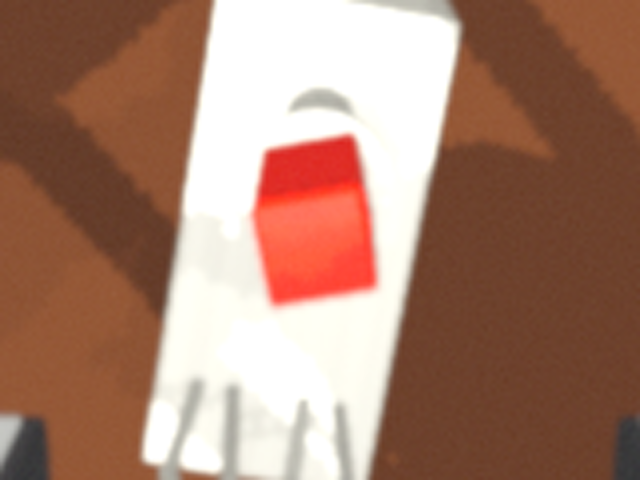

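Run:
```python
import pickle;from h import *
w=pickle.load(open("w2.pkl","rb"));o=w["ob"];R=Rq(o["orientation"])
p=np.array([onz(w,233+(x+.5)/4-.5,190+(y+.5)/4-.5,137) for x,y in((255,213),(362,186),(377,287),(273,304))])
t=(p-o["tool_pos"])@R;c=t.mean(0)
print(p.mean(0),c)
for a,b in((0,1),(1,2),(3,2),(0,3)):
    v=t[b]-t[a];print(np.linalg.norm(v),np.degrees(np.arctan2(v[1],v[0])))
```

```text
[ 518.0745943  -270.08691068  137.        ] [-1.03387795 -2.60167484 93.64346687]
17.05438310148773 75.32994612433227
16.582172482647724 171.5585838962584
16.557538629987523 80.196865416101
15.130623817261505 170.04050530465628
```

>>> move_arm --plan '[{"dx": -0.0035, "dy": -0.0085, "dz": 0, "twist": 0, "grip": -0.3}, {"dx": 0, "dy": 0, "dz": 0, "twist": -0.027, "grip": -0.3}, {"dx": 0, "dy": 0, "dz": 0.1, "twist": 0, "grip": -0.3}, {"dx": 0, "dy": 0, "dz": 0.1, "twist": 0, "grip": -0.3}, {"dx": 0, "dy": 0, "dz": 0.1, "twist": 0, "grip": -0.3}, {"dx": 0, "dy": 0, "dz": 0.05, "twist": 0, "grip": -0.3}, {"dx": 0, "dy": 0, "dz": 0.03, "twist": 0, "grip": -0.3}, {"dx": 0, "dy": 0, "dz": 0, "twist": 0, "grip": -0.3}]'

```text
time_s: 4.88
tool_pos: [518.0, -271.2, 116.6]
orientation: [-0.0, 0.535, 0.845, -0.0]
force: [-0.4, -0.8, 0.3]
gripper_width: 55.6
grip_force: 0.0
```

Run:
```python
from h import *
w=wrist("w3");o=w["ob"];print(o["time_s"],o["tool_pos"],o["force"])
i=w["image"][...,::-1];cv2.imwrite("pics/w3c.png",i[180:480,120:520])
```

```text
4.875 [ 517.99448184 -271.22596587  116.63028923] [-0.43484908 -0.78491242  0.31184244]
```

View pics/w3c.png

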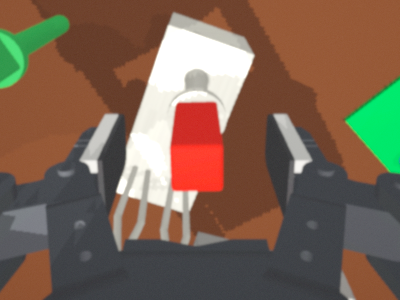

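>>> move_arm --squeeze 80 --plan '[{"dx": 0, "dy": 0, "dz": 0, "twist": 0, "grip": 1}, {"dx": 0, "dy": 0, "dz": 0, "twist": 0, "grip": 1}, {"dx": 0, "dy": 0, "dz": 0, "twist": 0, "grip": 1}, {"dx": 0, "dy": 0, "dz": 0, "twist": 0, "grip": 1}, {"dx": 0, "dy": 0, "dz": 0, "twist": 0, "grip": 1}, {"dx": 0, "dy": 0, "dz": 0, "twist": 0, "grip": 1}]'

```text
time_s: 5.68
tool_pos: [518.5, -271.5, 117.5]
orientation: [0.001, 0.535, 0.845, -0.0]
force: [-0.8, 0.7, 5.5]
gripper_width: 16.9
grip_force: 78.0
```

```bash
python3 -c "
from plant import *
o=observe();print(o['tool_pos'],o['force'],o['wrist_torque'],o['gripper_width'],o['grip_force'])"
```

```text
[ 518.46973346 -271.47346416  117.52339718] [-0.76271148  0.72095894  5.54150593] [0.09296769 0.1621435  0.0033357 ] 16.910614244904778 77.95680284500122
```

>>> move_arm --plan '[{"dz": -0.05, "grip": 1}, {"dz": -0.1, "grip": 1}, {"dz": -0.15, "grip": 1}, {"dz": -0.15, "grip": 1}, {"dz": -0.05, "grip": 1}, {"twist": -0.025, "grip": 1}, {"twist": -0.025, "grip": 1}, {"twist": -0.025, "grip": 1}, {"twist": -0.025, "grip": 1}, {"twist": -0.025, "grip": 1}, {"twist": -0.0235, "grip": 1}, {"grip": 1}]'

```text
$.plan[0]: bad value
```

```bash
cat >> h.py <<'E'
def st():
    import plant
    o=plant.observe();R=Rq(o["orientation"]);print(round(o["time_s"],2),o["tool_pos"].round(2),"F",o["force"].round(1),"M",o["wrist_torque"].round(2),"w",round(o["gripper_width"],1),round(o["grip_force"]),"yaw_y",np.degrees(np.arctan2(R[1,1],R[0,1])).round(2),"tz",R[:,2].round(4));return o,R
def to(X):
    o,R=st();print("tool delta/300:",(R.T@(np.array(X)-o["tool_pos"])/300).round(4))
E
python3 -c "
from h import *
to([519.2,78,256])"
```

```text
5.67 [ 518.47 -271.47  117.52] F [-0.8  0.7  5.5] M [0.09 0.16 0.  ] w 16.9 78 yaw_y 25.29 tz [ 1.2e-03 -9.0e-04 -1.0e+00]
tool delta/300: [ 1.0516  0.5001 -0.4627]
```

>>> move_arm --plan '[{"dx": 0, "dy": 0, "dz": -0.05, "twist": 0, "grip": 1}, {"dx": 0, "dy": 0, "dz": -0.1, "twist": 0, "grip": 1}, {"dx": 0, "dy": 0, "dz": -0.15, "twist": 0, "grip": 1}, {"dx": 0, "dy": 0, "dz": -0.15, "twist": 0, "grip": 1}, {"dx": 0, "dy": 0, "dz": -0.05, "twist": 0, "grip": 1}, {"dx": 0, "dy": 0, "dz": 0, "twist": -0.025, "grip": 1}, {"dx": 0, "dy": 0, "dz": 0, "twist": -0.025, "grip": 1}, {"dx": 0, "dy": 0, "dz": 0, "twist": -0.025, "grip": 1}, {"dx": 0, "dy": 0, "dz": 0, "twist": -0.025, "grip": 1}, {"dx": 0, "dy": 0, "dz": 0, "twist": -0.025, "grip": 1}, {"dx": 0, "dy": 0, "dz": 0, "twist": -0.024, "grip": 1}, {"dx": 0, "dy": 0, "dz": 0, "twist": 0, "grip": 1}]'

```text
time_s: 7.18
tool_pos: [517.3, -270.7, 265.7]
orientation: [-0.001, 0.097, 0.995, 0.0]
force: [-0.6, -1.4, -1.3]
gripper_width: 16.5
grip_force: 78.4
```

```bash
python3 -c "
from h import *
to([519.2,78,256])"
```

```text
7.17 [ 517.28 -270.67  265.67] F [-0.6 -1.4 -1.3] M [ 0.01 -0.    0.02] w 16.5 78 yaw_y 78.85 tz [-0.0018  0.0011 -1.    ]
tool delta/300: [0.2184 1.1415 0.0335]
```

>>> move_arm --plan '[{"dx": 0.0317, "dy": 0.1627, "dz": 0, "twist": 0, "grip": 1}, {"dx": 0.0317, "dy": 0.1627, "dz": 0, "twist": 0, "grip": 1}, {"dx": 0.0317, "dy": 0.1627, "dz": 0, "twist": 0, "grip": 1}, {"dx": 0.0317, "dy": 0.1627, "dz": 0, "twist": 0, "grip": 1}, {"dx": 0.0317, "dy": 0.1627, "dz": 0, "twist": 0, "grip": 1}, {"dx": 0.0317, "dy": 0.1627, "dz": 0, "twist": 0, "grip": 1}, {"dx": 0.0318, "dy": 0.1628, "dz": 0, "twist": 0, "grip": 1}, {"dx": 0, "dy": 0, "dz": 0.06, "twist": 0, "grip": 1}, {"dx": 0, "dy": 0, "dz": 0.04, "twist": 0, "grip": 1}, {"dx": 0, "dy": 0, "dz": 0, "twist": 0, "grip": 1}, {"dx": 0, "dy": 0, "dz": 0, "twist": 0, "grip": 1}]'

```text
time_s: 8.55
tool_pos: [518.5, 76.4, 236.8]
orientation: [0.0, 0.097, 0.995, -0.0]
force: [0.2, -0.5, -0.3]
gripper_width: 16.8
grip_force: 78.7
```

Run:
```python
from h import *
to([518,77.4,235])
w=wrist("w4");i=w["image"][...,::-1]
cv2.imwrite("pics/w4c.png",cv2.resize(i[180:330,220:420],None,fx=4,fy=4,interpolation=cv2.INTER_CUBIC))
```

```text
8.55 [518.5   76.37 236.81] F [ 0.2 -0.5 -0.3] M [0.01 0.01 0.  ] w 16.8 79 yaw_y 78.82 tz [ 1.e-04 -1.e-04 -1.e+00]
tool delta/300: [0.0023 0.0031 0.006 ]
```

View pics/w4c.png

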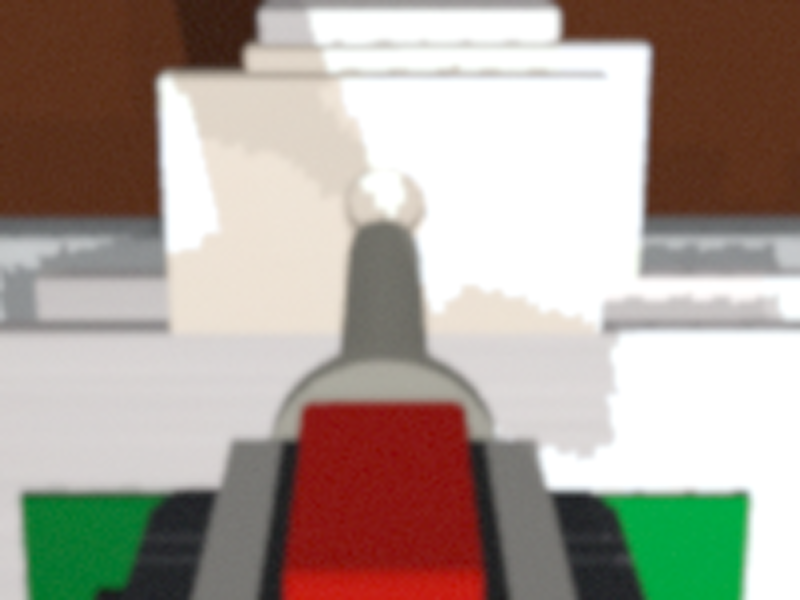

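Run:
```python
import pickle;from h import *
w=pickle.load(open("w4.pkl","rb"));o=w["ob"];R=Rq(o["orientation"])
def T(x,y,z): return ((onz(w,220+(x+.5)/4-.5,180+(y+.5)/4-.5,z)-o["tool_pos"])@R).round(2)[:2]
print("hole",T(386,204,100))
for zt in(125,127):print("tip+4",T(384,221,zt))
print("up",T(158,73,100),T(648,75,100)," low",T(245,45,66),T(651,43,66)," block",T(258,8,40),T(560,4,40))
print("head y",T(303,404,zt+130),T(464,404,zt+130), "collar",T(276,420,zt+90),T(492,420,zt+90))
```

```text
hole [0.97 1.18]
tip+4 [4.55 0.82]
tip+4 [5.09 0.82]
up [ 25.   -39.32] [24.63 47.72]  low [ 24.8  -26.83] [25.18 53.89]  block [ 28.78 -26.2 ] [29.62 38.51]
head y [25.32 -5.6 ] [25.32  7.2 ] collar [  7.32 -10.81] [ 7.32 12.47]
```

>>> move_arm --plan '[{"dx": 0, "dy": 0.001, "dz": 0.03, "twist": 0, "grip": 1}, {"dx": 0, "dy": 0, "dz": 0.03, "twist": 0, "grip": 1}, {"dx": 0, "dy": 0, "dz": 0.015, "twist": 0, "grip": 1}, {"dx": 0, "dy": 0, "dz": 0.007, "twist": 0, "grip": 1}, {"dx": 0, "dy": 0, "dz": 0.007, "twist": 0, "grip": 1}, {"dx": 0, "dy": 0, "dz": 0.007, "twist": 0, "grip": 1}, {"dx": 0, "dy": 0, "dz": 0, "twist": 0, "grip": 1}]'

```text
time_s: 9.48
tool_pos: [518.3, 77.3, 207.8]
orientation: [-0.0, 0.096, 0.995, -0.0]
force: [0.3, -0.2, -1.2]
gripper_width: 16.5
grip_force: 78.8
```

```bash
python3 -c "
from h import *
st()"
```

```text
9.47 [518.26  77.31 207.76] F [ 0.3 -0.2 -1.2] M [ 0.01 -0.01  0.  ] w 16.5 79 yaw_y 78.93 tz [-1.e-04 -1.e-04 -1.e+00]
```

>>> move_arm --plan '[{"dx": 0, "dy": 0, "dz": 0.006, "twist": 0, "grip": 1}, {"dx": 0, "dy": 0, "dz": 0.006, "twist": 0, "grip": 1}, {"dx": 0, "dy": 0, "dz": 0.006, "twist": 0, "grip": 1}, {"dx": 0, "dy": 0, "dz": 0, "twist": 0, "grip": 1}]'

```text
time_s: 9.98
tool_pos: [518.4, 77.2, 202.3]
orientation: [0.0, 0.096, 0.995, -0.0]
force: [0.2, -0.8, -0.8]
gripper_width: 16.6
grip_force: 78.7
```

>>> move_arm --plan '[{"dx": 0, "dy": 0, "dz": 0.005, "twist": 0, "grip": 1}, {"dx": 0, "dy": 0, "dz": 0, "twist": 0, "grip": 1}]'

```text
time_s: 10.22
tool_pos: [518.4, 77.2, 200.8]
orientation: [0.0, 0.096, 0.995, -0.0]
force: [1.1, -0.6, -1.4]
gripper_width: 16.5
grip_force: 78.7
```

>>> move_arm --plan '[{"dx": 0, "dy": 0, "dz": 0.01, "twist": 0, "grip": 1}, {"dx": 0, "dy": 0, "dz": 0.01, "twist": 0, "grip": 1}, {"dx": 0, "dy": 0, "dz": 0.01, "twist": 0, "grip": 1}, {"dx": 0, "dy": 0, "dz": 0.01, "twist": 0, "grip": 1}, {"dx": 0, "dy": 0, "dz": 0.01, "twist": 0, "grip": 1}, {"dx": 0, "dy": 0, "dz": 0, "twist": 0, "grip": 1}, {"dx": 0, "dy": 0, "dz": 0, "twist": 0, "grip": 1}]'

```text
time_s: 11.1
tool_pos: [518.3, 77.2, 185.8]
orientation: [-0.0, 0.096, 0.995, -0.0]
force: [1.2, -0.9, -1.9]
gripper_width: 16.3
grip_force: 78.6
```

```bash
python3 -c "
from h import *
st()"
```

```text
11.1 [518.29  77.23 185.83] F [ 1.2 -0.9 -1.9] M [-0.25 -0.2   0.04] w 16.3 79 yaw_y 78.93 tz [-1.e-04 -2.e-04 -1.e+00]
```

>>> move_arm --plan '[{"dx": 0, "dy": 0.0052, "dz": 0, "twist": 0, "grip": 1}, {"dx": 0, "dy": 0.0052, "dz": 0, "twist": 0, "grip": 1}, {"dx": 0, "dy": 0.0052, "dz": 0, "twist": 0, "grip": 1}, {"dx": 0, "dy": 0.0052, "dz": 0, "twist": 0, "grip": 1}, {"dx": 0, "dy": 0.0052, "dz": 0, "twist": 0, "grip": 1}, {"dx": 0, "dy": 0.0052, "dz": 0, "twist": 0, "grip": 1}, {"dx": 0, "dy": 0.0052, "dz": 0, "twist": 0, "grip": 1}, {"dx": 0, "dy": 0.0052, "dz": 0, "twist": 0, "grip": 1}, {"dx": 0, "dy": 0, "dz": 0, "twist": 0, "grip": 1}]'

```text
time_s: 12.22
tool_pos: [520.7, 89.8, 185.9]
orientation: [0.0, 0.096, 0.995, 0.0]
force: [-0.1, -2.0, -1.7]
gripper_width: 17.0
grip_force: 78.7
```

Run:
```python
from h import *
st()
w=wrist("w5");i=w["image"][...,::-1]
cv2.imwrite("pics/w5c.png",cv2.resize(i[200:350,220:420],None,fx=4,fy=4,interpolation=cv2.INTER_CUBIC))
```

```text
12.22 [520.74  89.81 185.91] F [-0.1 -2.  -1.7] M [-0.39 -0.31 -0.01] w 17.0 79 yaw_y 78.93 tz [ 1.e-04  2.e-04 -1.e+00]
```

View pics/w5c.png

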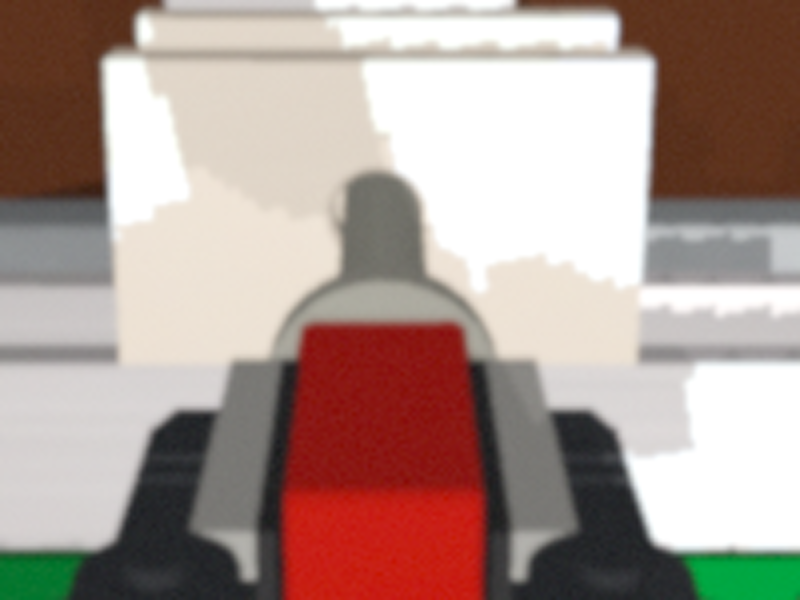

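>>> move_arm --plan '[{"dx": 0, "dy": 0, "dz": 0.01, "twist": 0, "grip": 1}, {"dx": 0, "dy": 0, "dz": 0.01, "twist": 0, "grip": 1}, {"dx": 0, "dy": 0, "dz": 0.01, "twist": 0, "grip": 1}, {"dx": 0, "dy": 0, "dz": 0.005, "twist": 0, "grip": 1}, {"dx": 0, "dy": 0, "dz": 0.005, "twist": 0, "grip": 1}, {"dx": 0, "dy": 0, "dz": 0, "twist": 0, "grip": 1}]'

```text
time_s: 13.02
tool_pos: [520.7, 89.6, 173.7]
orientation: [-0.0, 0.096, 0.995, -0.0]
force: [1.9, -1.3, -3.2]
gripper_width: 16.6
grip_force: 78.7
```

>>> move_arm --plan '[{"dx": 0, "dy": 0, "dz": 0.005, "twist": 0, "grip": 1}, {"dx": 0, "dy": 0, "dz": 0.003, "twist": 0, "grip": 1}, {"dx": 0, "dy": 0, "dz": 0, "twist": 0, "grip": 1}]'

```text
time_s: 13.4
tool_pos: [520.6, 89.6, 171.4]
orientation: [-0.0, 0.096, 0.995, -0.0]
force: [1.4, -1.1, -1.3]
gripper_width: 16.5
grip_force: 78.8
```

>>> move_arm --plan '[{"dx": 0, "dy": 0, "dz": 0.005, "twist": 0, "grip": 1}, {"dx": 0, "dy": 0, "dz": 0, "twist": 0, "grip": 1}]'

```text
time_s: 13.65
tool_pos: [520.6, 89.5, 169.9]
orientation: [-0.0, 0.096, 0.995, -0.0]
force: [1.2, 0.2, -1.9]
gripper_width: 16.7
grip_force: 78.8
```

>>> move_arm --plan '[{"dx": -0.0015, "dy": 0, "dz": 0.006, "twist": 0, "grip": 1}, {"dx": 0, "dy": 0, "dz": 0.006, "twist": 0, "grip": 1}, {"dx": 0, "dy": 0, "dz": 0.006, "twist": 0, "grip": 1}, {"dx": 0, "dy": 0, "dz": 0.006, "twist": 0, "grip": 1}, {"dx": 0, "dy": 0, "dz": 0.006, "twist": 0, "grip": 1}, {"dx": 0, "dy": 0, "dz": 0.006, "twist": 0, "grip": 1}, {"dx": 0, "dy": 0, "dz": 0, "twist": 0, "grip": 1}, {"dx": 0, "dy": 0, "dz": 0, "twist": 0, "grip": 1}]'

```text
time_s: 14.65
tool_pos: [521.0, 89.5, 159.1]
orientation: [-0.0, 0.096, 0.995, -0.0]
force: [-0.2, -0.8, -0.7]
gripper_width: 16.5
grip_force: 78.8
```

```bash
python3 -c "
from h import *
st()"
```

```text
14.65 [521.    89.47 159.12] F [-0.2 -0.8 -0.7] M [-0.07 -0.08  0.03] w 16.5 79 yaw_y 78.93 tz [-3.e-04 -1.e-04 -1.e+00]
```

>>> move_arm --plan '[{"dx": 0, "dy": -0.0049, "dz": 0, "twist": 0, "grip": 1}, {"dx": 0, "dy": -0.0049, "dz": 0, "twist": 0, "grip": 1}, {"dx": 0, "dy": -0.0049, "dz": 0, "twist": 0, "grip": 1}, {"dx": 0, "dy": -0.0049, "dz": 0, "twist": 0, "grip": 1}, {"dx": 0, "dy": -0.0049, "dz": 0, "twist": 0, "grip": 1}, {"dx": 0, "dy": 0, "dz": 0, "twist": 0, "grip": 1}, {"dx": 0, "dy": 0, "dz": 0, "twist": 0, "grip": 1}]'

```text
time_s: 15.52
tool_pos: [519.9, 82.1, 159.3]
orientation: [0.0, 0.096, 0.995, -0.0]
force: [1.4, 4.0, 0.1]
gripper_width: 16.7
grip_force: 78.8
```

>>> move_arm --plan '[{"dx": 0, "dy": 0, "dz": 0.006, "twist": 0, "grip": 1}, {"dx": 0, "dy": 0, "dz": 0.006, "twist": 0, "grip": 1}, {"dx": 0, "dy": 0, "dz": 0.006, "twist": 0, "grip": 1}, {"dx": 0, "dy": 0, "dz": 0.006, "twist": 0, "grip": 1}, {"dx": 0, "dy": 0, "dz": 0.004, "twist": 0, "grip": 1}, {"dx": 0, "dy": 0, "dz": 0, "twist": 0, "grip": 1}]'

```text
time_s: 16.27
tool_pos: [519.8, 82.2, 150.6]
orientation: [0.0, 0.096, 0.995, -0.0]
force: [2.2, 2.6, -1.4]
gripper_width: 16.5
grip_force: 78.8
```

>>> move_arm --plan '[{"dx": 0, "dy": 0, "dz": 0.004, "twist": 0, "grip": 1}, {"dx": 0, "dy": 0, "dz": 0.004, "twist": 0, "grip": 1}, {"dx": 0, "dy": 0, "dz": 0, "twist": 0, "grip": 1}]'

```text
time_s: 16.65
tool_pos: [519.8, 82.2, 148.3]
orientation: [0.0, 0.096, 0.995, -0.0]
force: [2.4, 3.1, -1.2]
gripper_width: 16.5
grip_force: 78.9
```

```bash
python3 -c "
from h import *
st()"
```

```text
16.65 [519.78  82.22 148.33] F [ 2.4  3.1 -1.2] M [ 0.68 -0.63  0.03] w 16.5 79 yaw_y 78.93 tz [ 1.e-04 -1.e-04 -1.e+00]
```

>>> move_arm --plan '[{"dx": -0.001, "dy": 0, "dz": 0.005, "twist": 0, "grip": 1}, {"dx": 0, "dy": 0, "dz": 0.005, "twist": 0, "grip": 1}, {"dx": 0, "dy": 0, "dz": 0, "twist": 0, "grip": 1}]'

```text
time_s: 17.02
tool_pos: [519.9, 82.2, 145.2]
orientation: [-0.0, 0.096, 0.995, -0.0]
force: [1.8, 3.7, -2.1]
gripper_width: 17.2
grip_force: 78.9
```

>>> move_arm --plan '[{"dx": 0, "dy": 0, "dz": 0.005, "twist": 0, "grip": 1}, {"dx": 0, "dy": 0, "dz": 0.005, "twist": 0, "grip": 1}, {"dx": 0, "dy": 0, "dz": 0, "twist": 0, "grip": 1}]'

```text
time_s: 17.4
tool_pos: [519.9, 82.2, 142.2]
orientation: [-0.0, 0.096, 0.995, -0.0]
force: [2.2, 2.9, -1.5]
gripper_width: 17.0
grip_force: 78.9
```

```bash
python3 -c "
from h import *
st()"
```

```text
17.4 [519.87  82.2  142.2 ] F [ 2.2  2.9 -1.5] M [ 0.62 -0.44  0.01] w 17.0 79 yaw_y 78.93 tz [-3.e-04 -1.e-04 -1.e+00]
```

>>> move_arm --plan '[{"dx": 0, "dy": 0, "dz": 0.006, "twist": 0, "grip": 1}, {"dx": 0, "dy": 0, "dz": 0.006, "twist": 0, "grip": 1}, {"dx": 0, "dy": 0, "dz": 0.006, "twist": 0, "grip": 1}, {"dx": 0, "dy": 0, "dz": 0.006, "twist": 0, "grip": 1}, {"dx": 0, "dy": 0, "dz": 0.006, "twist": 0, "grip": 1}, {"dx": 0, "dy": 0, "dz": 0.006, "twist": 0, "grip": 1}, {"dx": 0, "dy": 0, "dz": 0.006, "twist": 0, "grip": 1}, {"dx": 0, "dy": 0, "dz": 0, "twist": 0, "grip": 1}]'

```text
time_s: 18.4
tool_pos: [520.0, 82.2, 129.6]
orientation: [-0.0, 0.096, 0.995, -0.0]
force: [2.3, 3.1, -3.1]
gripper_width: 16.6
grip_force: 78.8
```

```bash
python3 -c "
from h import *
st()"
```

```text
18.4 [519.98  82.22 129.55] F [ 2.3  3.1 -3.1] M [ 0.64 -0.52 -0.04] w 16.6 79 yaw_y 78.93 tz [-2.e-04 -0.e+00 -1.e+00]
```

>>> move_arm --plan '[{"dx": 0, "dy": 0, "dz": 0.004, "twist": 0, "grip": 1}, {"dx": 0, "dy": 0, "dz": 0.004, "twist": 0, "grip": 1}, {"dx": 0, "dy": 0, "dz": 0.002, "twist": 0, "grip": 1}, {"dx": 0, "dy": 0, "dz": 0, "twist": 0, "grip": 1}]'

```text
time_s: 18.9
tool_pos: [520.0, 82.2, 126.7]
orientation: [-0.0, 0.096, 0.995, -0.0]
force: [1.6, 3.5, 0.5]
gripper_width: 16.3
grip_force: 79.0
```

>>> move_arm --plan '[{"dx": 0, "dy": 0, "dz": 0.002, "twist": 0, "grip": 1}, {"dx": 0, "dy": 0, "dz": 0, "twist": 0, "grip": 1}]'

```text
time_s: 19.15
tool_pos: [520.0, 82.2, 126.2]
orientation: [0.0, 0.096, 0.995, -0.0]
force: [1.3, 3.0, -0.2]
gripper_width: 16.4
grip_force: 79.0
```

>>> move_arm --plan '[{"dx": 0, "dy": 0, "dz": 0.001, "twist": 0, "grip": 1}, {"dx": 0, "dy": 0, "dz": 0, "twist": 0, "grip": 1}]'

```text
time_s: 19.4
tool_pos: [520.0, 82.2, 125.9]
orientation: [0.0, 0.096, 0.995, -0.0]
force: [2.2, 2.9, 1.0]
gripper_width: 16.5
grip_force: 79.1
```

>>> move_arm --plan '[{"dx": 0, "dy": 0, "dz": 0.001, "twist": 0, "grip": 1}, {"dx": 0, "dy": 0, "dz": 0, "twist": 0, "grip": 1}]'

```text
time_s: 19.65
tool_pos: [520.0, 82.2, 125.6]
orientation: [0.0, 0.096, 0.995, -0.0]
force: [2.5, 3.9, 1.5]
gripper_width: 16.3
grip_force: 79.2
```

>>> move_arm --plan '[{"dx": 0, "dy": 0, "dz": 0.001, "twist": 0, "grip": 1}, {"dx": 0, "dy": 0, "dz": 0, "twist": 0, "grip": 1}]'

```text
time_s: 19.9
tool_pos: [520.1, 82.2, 125.6]
orientation: [0.0, 0.096, 0.995, -0.0]
force: [-0.2, 3.4, 5.4]
gripper_width: 16.4
grip_force: 79.7
```

>>> move_arm --plan '[{"dx": 0, "dy": 0, "dz": 0.001, "twist": 0, "grip": 1}, {"dx": 0, "dy": 0, "dz": 0, "twist": 0, "grip": 1}]'

```text
time_s: 20.15
tool_pos: [520.1, 82.2, 125.6]
orientation: [0.0, 0.096, 0.995, -0.0]
force: [0.1, 3.3, 8.6]
gripper_width: 16.6
grip_force: 80.2
```

>>> move_arm --plan '[{"dx": 0, "dy": 0, "dz": -0.001, "twist": 0, "grip": 0.4}, {"dx": 0, "dy": 0, "dz": 0, "twist": 0, "grip": 0.2}, {"dx": 0, "dy": 0, "dz": 0, "twist": 0, "grip": 0}, {"dx": 0, "dy": 0, "dz": 0, "twist": 0, "grip": -0.1}, {"dx": 0, "dy": 0, "dz": 0, "twist": 0, "grip": -0.1}, {"dx": 0, "dy": 0, "dz": -0.05, "twist": 0, "grip": -0.1}, {"dx": 0, "dy": 0, "dz": -0.1, "twist": 0, "grip": -0.1}, {"dx": 0, "dy": 0, "dz": -0.15, "twist": 0, "grip": -0.1}, {"dx": 0, "dy": 0, "dz": 0, "twist": 0, "grip": -0.1}, {"dx": 0, "dy": 0, "dz": 0, "twist": 0, "grip": -0.1}]'

```text
time_s: 21.4
tool_pos: [519.9, 82.2, 215.8]
orientation: [0.0, 0.096, 0.995, -0.0]
force: [-0.4, -0.2, -0.2]
gripper_width: 47.3
grip_force: 0.0
```

Run:
```python
from h import *
st()
w=wrist("w6");i=w["image"][...,::-1]
cv2.imwrite("pics/w6c.png",cv2.resize(i[160:340,200:440],None,fx=3,fy=3,interpolation=cv2.INTER_CUBIC))
```

```text
21.4 [519.9   82.21 215.8 ] F [-0.4 -0.2 -0.2] M [-0.02  0.    0.04] w 47.3 0 yaw_y 78.93 tz [ 7.e-04 -1.e-04 -1.e+00]
```

View pics/w6c.png

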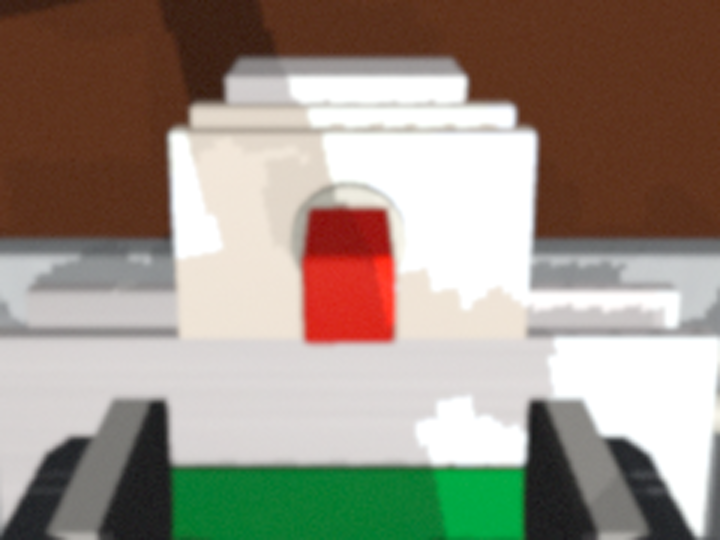

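```bash
python3 -c "
from plant import *
print(job_done())"
```

```text
the job is handed in; nothing more can be done
None
```

The pin went down through both carriers into the base bore, its collar is home on the upper ear, and I released it and handed the job in at about 21 s; no contact-force reading during threading went above 9 N, and no result came back from the judge.

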